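# Nip a block in the crank clamp by feel

## Robot

A 6-joint arm with a two-finger parallel gripper is mounted at the origin on a cart in front of the work surface, level with it; the furniture and walls round the work are solid. World frame = base frame: x ahead of the robot, y to its left, z up, the work surface at z = 0. Lengths are in m, angles in rad, forces in N, time in s.
With the tool pointing down it reaches from about 0.25 to 0.775 m from the base axis. Payload 4 kg.
Tool frame: the origin (TCP) lies at the very end of the fingers, on their centre line; the grasp point (between the pads) lies 19 mm behind it; y points along the fingers, x is the direction in which the jaws open and shut, and the axes are right-handed (so a half turn about y gives the same grasp; the last joint's range is limited). The gripper opens to 94 mm and grips with 3 to 60 N. Pads are 16 mm wide; open, the fingers measure 119 mm over their backs; the gripper's body (75 mm by 177 mm) begins 78 mm behind the grasp point.
Start: joints at [-1.307, 0.087, 1.371, -0, 1.684, -0.103], TCP at [0.197, -0.513, 0.206] pointing down, gripper open.
Joint ranges: [-3.1, 3.1], [-0.76, 2.03], [0.27, 2.55], [-1.08, 4.22], [0.17, 2.65], [-2.57, 2.57]. Speed limits (rad/s): [2.79, 2.79, 3.14, 3.14, 3.14, 3.14].

## Interface

Orientations are given as [roll, pitch, yaw] about the fixed x, y, z axes, in that order (R = Rz(yaw) Ry(pitch) Rx(roll)).
In Python, from bench import robot gives the robot as it stands.
- The arm moves only by the shell command python3 -m handwheel 'ROWS' [OPENING]. ROWS is JSON, a list of rows, each an object with "delta_pos": the shift along the tool's x, y, z in mm, a list of three; "yaw": the turn about the tool's y in rad. A call has 1 to 12 rows; each row is the pose to reach, as a shift and turn from the pose commanded when the call began, along the tool's axes at that moment; what a row does not reach only later rows make up. A row lasts 1/10 s, in which the tool goes at most 50 mm and 8.59 degrees, less where a joint would pass 70% of its speed; a pose out of reach is approached as far as the arm can. A call with a gripper value outside its range is refused whole. OPENING is the closure in counts, from 0 (fully open) to 255 (shut), set as the call begins (- or left out, the last holds). The fingers move at their own pace and stop on an object; the grip force is fixed at half the most. Time passes only in rows, so rows that repeat a pose let the fingers close. It gives the time, the measured TCP pose, the force and the opening at its end, in the units of the state.
- robot.get_obs(): the state, without advancing time (a new reading comes with each control period).
- robot.snapshot(name): name is "scene" or "top" or "wrist"; returns a dict with "image" (384x512x3 uint8, red, green, blue), "fx", "fy", "cx", "cy" (pixels), "k1" (the pictures are not rectified: a ray, as slopes to the right and down, at radius r is drawn at 1 + k1 r^2 times it, then the intrinsics apply), "rvec" (rotation vector, rad) and "tvec" (3), from world to camera coordinates, as OpenCV has them. Camera axes: x right, y down, z forward; pixel columns grow to the right and rows downward; lengths in m; the calibration is good to about 2 mm. A picture is of the moment at which its call begins. There is no depth.
- robot.close_job(): hands the job in, once; it reports no verdict.
The state is a dict: "time": time; "joint_positions": joint angles; "qvel": joint speeds; "joint_torque": joint torques, N m; "tool_pos": TCP position; "ee_rot": TCP orientation; "wrist_force": force on the tool from outside, world axes, zero at the start; "wrist_torque": the same for the moment, N m; "width": finger opening in m.
Only numpy, scipy, OpenCV 4.12 (cv2) and the standard library are available. Lean on these libraries where they do the work, as an engineer would, in place of code of your own. Each camera call takes 0.05 s, during which the arm holds its last target.

## Task

The long red block is to be held for dressing its upper edge: set it, still standing on its long edge, crosswise between the two jaws of the crank clamp and let go of it. Then wind the crank clockwise by its grip until you feel the block nipped firmly between both jaws, without overtightening, and let go. Leave the loose things round about undisturbed.

Things in the scene. Friction and masses are not known exactly. Their poses are not given: they have to be found in the camera images.
- clamp: crank clamp fixed to the worktop: dark steel bed 300 x 100 mm. Origin: centre of the bed's underside; z up, x along the bed from the end jaw (at -x) to the grey crank box (at +x), y across. Crank box: x = 65 to 145 mm, y = -40 to 40, up to z = 55. The aluminium end jaw, 80 mm wide, 20 high, was set by hand: its face is somewhere between x = -45 and -30 mm, no reading of it is given.
- bed_center (a point): centre of the bed's top, 12 mm above the clamp's origin, same axes; the work stands on the bed at this height. The gap between the jaws, 52 to 75 mm wide at the start, lies round it, from the end jaw's face (x = -45 to -30 mm) to the moving jaw's face (x = 22 to 30 mm at the start)
- nip_jaw: the moving jaw, 80 mm wide, 20 high, 24 thick, with a spring-backed face plate (40 N per mm). Origin: lower edge of the unpressed face, on the bed's top; axes as the clamp's. The face looks to -x and moves that way 5 mm per radian of crank, up to 56 mm from x = 30. Wind to a pressure of about 70 N (30 N at least; over 130 N is overtightened); let go, the crank eases back a few degrees and keeps about 24 N.
- crank_grip (a point): centre of the crank's upright black grip, 24 mm in diameter, 44 tall, 94 mm above the worktop; it spins freely on its pin, so the gripper can keep its heading all the way round. Under it is a flat crank arm, top face 70 mm above the worktop. It goes round crank_axis in a level circle of radius 50 mm; clockwise seen from above closes the clamp; 0.9 to 1.8 turns are needed.
- crank_axis (a point): point on the crank's upright axis at the grip's height, 105 mm from the clamp's origin along its x. Turning takes about 2.4 N of tangential push at the grip all the way (drag). Once the block is against both jaws the push rises by 0.1 N per newton of jaw pressure: 7 N above drag is the right 70 N, 13 N above drag is too much. It rises over some 20 degrees of crank, not with a knock.
- block: the red block itself: origin 11 mm from block_center, in the middle of one broad face; its frame is 4 degrees askew to the block's edges, so use block_center's. Beyond it (to its right, farther from the robot) stands a fixed eyelet press, some 0.2 m high, to be kept clear of
- block_center (a point): centre of the red block: 22 mm thick, 155 long, 46 high, standing on its long edge (centre 23 mm above what it stands on); 0.15 to 0.31 kg. Its own y axis runs along its length, z (level) across its thickness, x upright. In the clamp its length lies along the clamp's y, its middle on the centre line; its upper 26 mm stand free above the jaws.
- spool_5: bystander: spool of light blue thread, 55 mm in diameter, 70 mm tall; origin at the centre of its underside
- masking_roll: bystander: roll of tan tape, 77 mm in diameter, 19 mm high, lying flat; origin at the centre of its underside
- brass_weight: bystander: brass weight with a knob, 51 mm in diameter, 68 mm tall; origin at the centre of its underside
Mind the look-alikes: they are no part of the job. Leave any blue look-alike of the block alone.

How it is judged:
On the way, in this order (a step that is already met when the one before it is completed fails the run):
1. the block stands on the clamp's bed between the jaws, released (x of block_center in the frame of clamp between -0.04 and 0.025 m and y of block_center in the frame of clamp between -0.03 and 0.03 m and z of block_center in the frame of clamp below 0.039 m and angle between block_center's own z axis and vertical above 1.45 rad and angle between the y axis of block_center and the y axis of clamp, either way round below 0.3 rad and contact force between the fingers and block below 0.2 N), for 0.2 s.
2. the moving jaw nips the block firmly (over 30 N) (contact force between nip_jaw and block above 30 N), for 0.1 s.
At the end, for the whole second after the job is handed in: The block stands on its long edge on the bed (height within 5 mm, upright within 7 degrees), square across the jaws (within 6 degrees, its middle within 35 mm of the clamp's centre line), at rest, and the moving jaw still presses on it with more than 8 N after the crank has been let go (contact force between nip_jaw and block above 8 N and z of block_center in the frame of clamp between 0.03 and 0.04 m and y of block_center in the frame of clamp between -0.035 and 0.035 m and angle between block_center's own z axis and vertical above 1.45 rad and angle between the y axis of block_center and the y axis of clamp, either way round below 0.1 rad and linear speed of block below 0.01 m/s); the robot touches nothing.
It fails at once if the clamp is overtightened: jaw force above 130 N (contact force between nip_jaw and block above 130 N).
It fails at once if a bystander is moved by more than 20 mm (distance of any of spool_5, masking_roll, brass_weight from where it was at the start of the episode above 0.02 m).
It also fails if it takes over 66 s, if anything falls off the work surface, if the arm or the gripper's body presses on something with over 40 N, if the wrist force passes 120 N, or if a joint passes its speed limit or range.

## Working session

There is one attempt and no reset: what is moved stays moved. The work goes in short steps, Python scripts to look and compute and a shell command to move; the robot and the scene stay as the last step left them, time stands still between calls to the robot, and variables do not carry over. Pictures are saved under pics/ and viewed, and the job is handed in when it is done.

```bash
ls; mkdir -p pics; cat > h.py <<'E'
import numpy as np, cv2
from bench import robot
from scipy.spatial.transform import Rotation as Ro
def snap(n,f):
    s=robot.snapshot(n); cv2.imwrite(f'pics/{f}.png',s['image'][:,:,::-1]); 
    import pickle; pickle.dump(s,open(f'{f}.pkl','wb')); return s
def load(f):
    import pickle; return pickle.load(open(f'{f}.pkl','rb'))
def px2w(s,u,v,z):
    xd=(u-s['cx'])/s['fx']; yd=(v-s['cy'])/s['fy']; rd=np.hypot(xd,yd); r=rd
    for _ in range(50): r=rd/(1+s['k1']*r*r)
    k=r/rd if rd>0 else 1
    R=cv2.Rodrigues(np.array(s['rvec'],float))[0]; t=np.array(s['tvec'],float).ravel()
    d=R.T@np.array([xd*k,yd*k,1]); c=-R.T@t
    return c+d*(z-c[2])/d[2]
def w2px(s,p):
    R=cv2.Rodrigues(np.array(s['rvec'],float))[0]; q=R@np.array(p,float)+np.array(s['tvec'],float).ravel()
    x,y=q[0]/q[2],q[1]/q[2]; k=1+s['k1']*(x*x+y*y)
    return np.array([s['fx']*x*k+s['cx'],s['fy']*y*k+s['cy']])
def crop(f,u0,v0,u1,v1,m,out):
    im=cv2.imread(f'pics/{f}.png')[v0:v1,u0:u1]; cv2.imwrite(f'pics/{out}.png',cv2.resize(im,None,fx=m,fy=m,interpolation=cv2.INTER_CUBIC))
E
python3 - <<'E'
from h import *
print(robot.get_obs())
for n in ['scene','top','wrist']:
    s=snap(n,n+'0'); R=cv2.Rodrigues(np.array(s['rvec'],float))[0]; print(n,s['fx'],s['k1'],-R.T@np.array(s['tvec']).ravel())
E
```

```text
pics
{'time': 0.0, 'joint_positions': array([-1.30708225e+00,  8.79773600e-02,  1.37219265e+00,  3.43653811e-05,
        1.68360023e+00, -1.03095675e-01]), 'qvel': array([-0.00103126, -0.00171398, -0.00010091, -0.00049935,  0.00030924,
        0.00066217]), 'joint_torque': array([-1.31872865e-03, -3.40191185e+01, -3.02424359e+01,  7.15901772e-02,
        3.32209328e-02, -1.62679712e-04]), 'tool_pos': array([ 0.19712279, -0.51289755,  0.20432321]), 'ee_rot': array([-1.57053825,  0.00216252, -1.20398247]), 'wrist_force': array([ 0.15512984, -0.83197678,  0.12043147]), 'wrist_torque': array([-0.00737274, -0.00559022,  0.00837152]), 'width': 0.0942710548976104}
scene 438.32879884577477 -0.0017433022971560252 [-0.58017832  0.43058162  0.63580571]
top 468.874346770156 0.05391343528029256 [ 0.36582325 -0.08246768  1.36621879]
wrist 290.12922506305944 0.011135044538557556 [ 0.26504961 -0.48693674  0.3836209 ]
```

View pics/scene0.png

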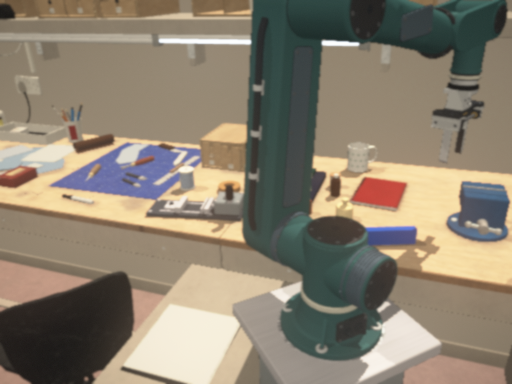

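View pics/top0.png

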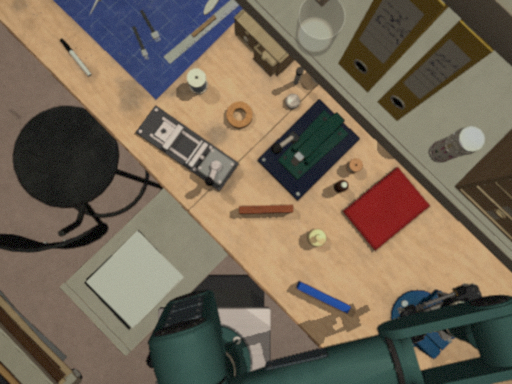

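View pics/wrist0.png

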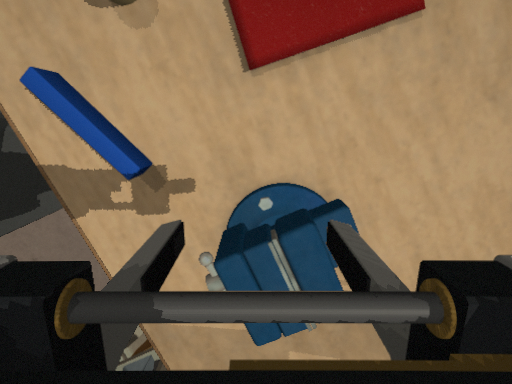

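```bash
python3 - <<'E'
from h import *
s=load('top0')
for n,u,v,z in [('red L',240,210,.046),('red R',292,209,.046),('book',387,208,.02),('blue',323,297,.046),('grip',212,184,.1),('clampL',150,120,.012),('press',310,150,0)]:
    print(n,px2w(s,u,v,z).round(3))
crop('top0',130,100,250,200,6,'c1'); crop('top0',225,100,365,225,5,'c2')
E
```

```text
red L [ 0.427 -0.072  0.046]
red R [ 0.431 -0.218  0.046]
book [ 0.438 -0.495  0.02 ]
blue [ 0.188 -0.304  0.046]
grip [0.495 0.004 0.1  ]
clampL [0.689 0.193 0.012]
press [ 0.608 -0.276  0.   ]
```

View pics/c1.png

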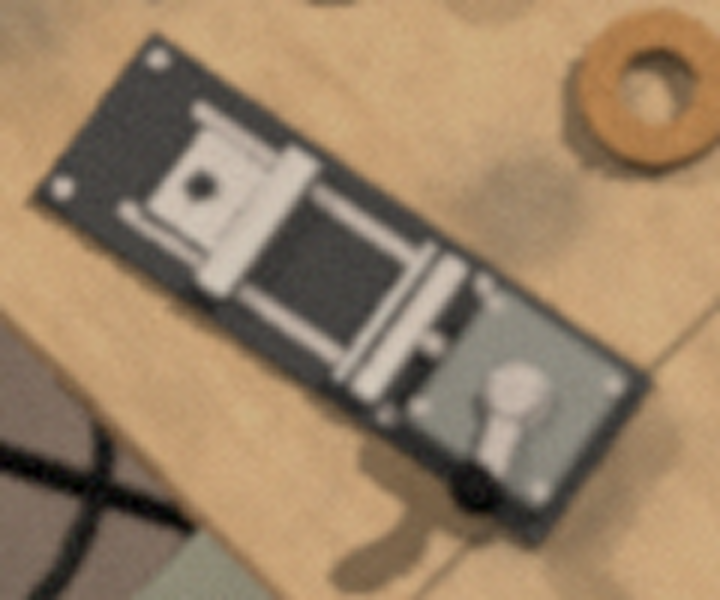

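View pics/c2.png

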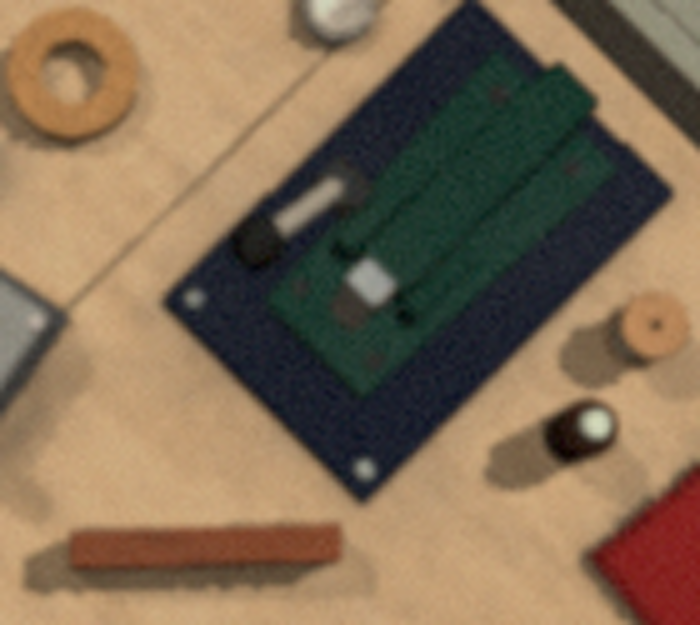

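```bash
python3 - <<'E'
from h import *
s=load('top0')
C=lambda x,y:(130+x/6-.4,100+y/6-.4)
c=[px2w(s,*C(*p),.012)[:2] for p in [(155,38),(33,198),(530,547),(648,380)]]
for p in c: print(p.round(4))
c=np.array(c); print('cen',c.mean(0), [np.linalg.norm(c[i]-c[(i+1)%4]).round(4) for i in range(4)])
d=(c[2]+c[3]-c[0]-c[1])/2; a=np.arctan2(d[1],d[0]); print(a)
o=c.mean(0); ux=d/np.linalg.norm(d); uy=np.array([-ux[1],ux[0]])
def cl(x,y,z):
    w=px2w(s,*C(x,y),z)[:2]-o; return (np.array([w@ux,w@uy])*1000).round(1)
print('endjaw face top edge',cl(321,162,.032),cl(228,296,.032))
print('mov face',cl(428,243,.032),cl(338,378,.032))
print('grip',cl(478,488,.116),'pivot',cl(517,388,.07))
crop('top0',225,190,305,230,9,'c3')
E
```

```text
[0.7311 0.1779]
[0.6514 0.2347]
[ 0.4841 -0.0072]
[ 0.5659 -0.0633]
cen [0.6081269  0.08553301] [np.float64(0.0978), np.float64(0.2941), np.float64(0.0992), np.float64(0.2923)]
-2.173820118680381
endjaw face top edge [-40.1  43.4] [-38.4 -34.8]
mov face [24.3 40.9] [ 27.2 -36.8]
grip [122.4 -45.5] pivot [104.5   5. ]
```

View pics/c3.png

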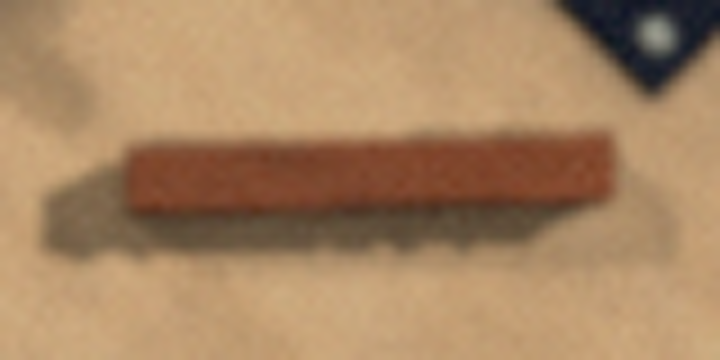

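```bash
python3 -m handwheel '[{"delta_pos":[-20,0,30],"yaw":-0.1},{"delta_pos":[-45,0,60],"yaw":-0.2},{"delta_pos":[-70,0,94],"yaw":-0.3},{"delta_pos":[-95,0,128],"yaw":-0.4},{"delta_pos":[-120,0,161],"yaw":-0.5},{"delta_pos":[-145,0,195],"yaw":-0.62},{"delta_pos":[-170,0,228],"yaw":-0.75},{"delta_pos":[-195,0,262],"yaw":-0.88},{"delta_pos":[-220,0,296],"yaw":-1.0},{"delta_pos":[-245,0,329],"yaw":-1.12},{"delta_pos":[-260,0,349],"yaw":-1.22},{"delta_pos":[-260,0,349],"yaw":-1.22}]' 0
python3 - <<'E'
from h import *
s=snap('wrist','w1'); snap('top','t1'); o=robot.get_obs(); print(o['tool_pos'],o['ee_rot'],o['joint_positions'])
E
```

```text
time: 1.35
tool_pos: [0.4306, -0.1431, 0.2051]
ee_rot: [-1.57, 0.0, 0.021]
wrist_force: [-0.3, -1.0, -0.6]
width: 0.094
[ 0.42953137 -0.1455686   0.20516256] [-1.57131901e+00  1.00156026e-03  1.56384053e-02] [-4.51163789e-01 -1.29206055e-01  1.58377337e+00 -9.23803919e-04
  1.68768447e+00 -4.66909890e-01]
```

View pics/w1.png

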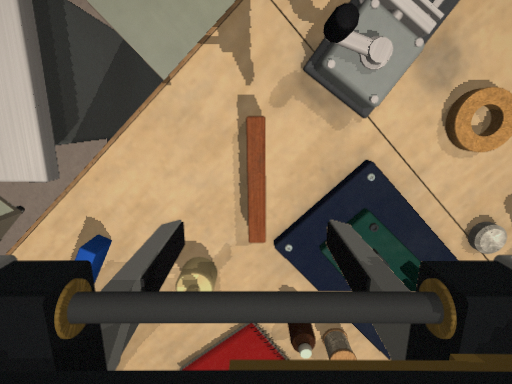

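```bash
python3 - <<'E'
from h import *
crop('w1',225,105,290,255,4,'c4')
E
```

```text
(no output)
```

View pics/c4.png

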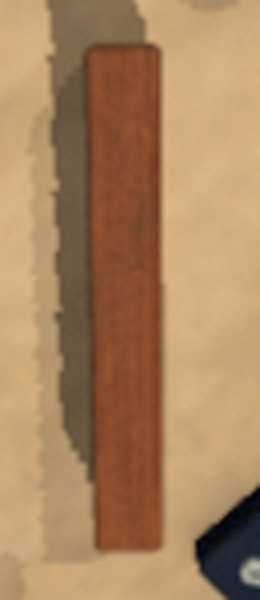

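```bash
python3 - <<'E'
from h import *
s=load('w1')
P=[px2w(s,225+x/4-.4,105+y/4-.4,.046)[:2] for x,y in [(88,46),(160,46),(162,550),(96,550)]]
def rep(P):
    P=np.array(P); print((P*1000).round(1).tolist(),[np.linalg.norm(P[i]-P[(i+1)%4]).round(4) for i in range(4)]); d=P[0]+P[1]-P[2]-P[3]; print(P.mean(0).round(4),np.degrees(np.arctan2(d[1],d[0])))
rep(P)
s=load('top0')
rep([px2w(s,225+x/9-.4,190+y/9-.4,.046)[:2] for x,y in [(128,148),(126,212),(612,199),(610,133)]][::1])
t=load('t1')
# tcp projections
E
python3 - <<'E'
from h import *
crop('t1',190,120,330,240,5,'c5')
o=robot.get_obs();print(o['tool_pos'])
E
```

```text
[[419.1, -67.7], [439.4, -67.3], [444.5, -220.4], [423.8, -220.8]] [np.float64(0.0203), np.float64(0.1532), np.float64(0.0208), np.float64(0.1532)]
[ 0.4317 -0.1441] 91.84637865965792
[[438.4, -68.4], [418.4, -67.9], [423.6, -220.1], [444.3, -219.5]] [np.float64(0.02), np.float64(0.1523), np.float64(0.0207), np.float64(0.1513)]
[ 0.4312 -0.144 ] 92.10136463786282
[ 0.42953137 -0.1455686   0.20516256]
```

```bash
python3 -m handwheel '[{"delta_pos":[1,20,0],"yaw":-0.02},{"delta_pos":[1,50,0],"yaw":-0.02},{"delta_pos":[1,80,0],"yaw":-0.02},{"delta_pos":[1,110,0],"yaw":-0.02},{"delta_pos":[1,135,0],"yaw":-0.02},{"delta_pos":[1,155,0],"yaw":-0.02},{"delta_pos":[1,170,0],"yaw":-0.02},{"delta_pos":[1,180,0],"yaw":-0.02},{"delta_pos":[1,180,0],"yaw":-0.02},{"delta_pos":[1,180,0],"yaw":-0.02}]' 0
python3 - <<'E'
from h import *
for i in range(3):
  o=robot.get_obs(); print(o['tool_pos'],o['ee_rot'],o['wrist_force'])
s=snap('wrist','w2')
E
```

```text
time: 2.45
tool_pos: [0.4309, -0.1464, 0.026]
ee_rot: [-1.571, -0.001, 0.034]
wrist_force: [-0.3, -0.2, 1.0]
width: 0.0938
[ 0.43088548 -0.14636475  0.02598191] [-1.57135455e+00 -5.78366950e-04  3.44701342e-02] [-0.29257802 -0.19683127  0.95326761]
[ 0.43088548 -0.14636475  0.02598191] [-1.57135455e+00 -5.78366950e-04  3.44701342e-02] [-0.29257802 -0.19683127  0.95326761]
[ 0.43088548 -0.14636475  0.02598191] [-1.57135455e+00 -5.78366950e-04  3.44701342e-02] [-0.29257802 -0.19683127  0.95326761]
```

View pics/w2.png

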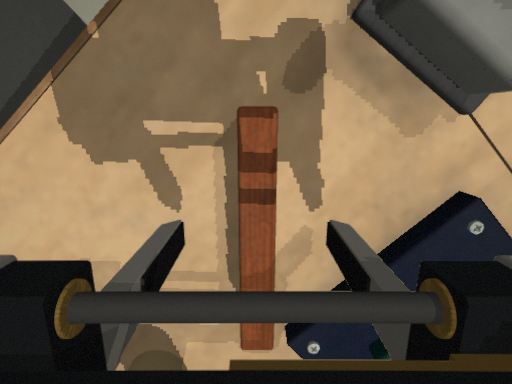

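```bash
python3 -m handwheel '[{"delta_pos":[0,1.5,2]},{"delta_pos":[0,1.5,2]},{"delta_pos":[0,1.5,2]}]' 0
python3 -m handwheel '[{"delta_pos":[0,0,0]},{"delta_pos":[0,0,0]},{"delta_pos":[0,0,0]},{"delta_pos":[0,0,0]},{"delta_pos":[0,0,0]},{"delta_pos":[0,0,0]},{"delta_pos":[0,0,0]},{"delta_pos":[0,0,0]}]' 255
python3 -m handwheel '[{"delta_pos":[0,-5,0]},{"delta_pos":[0,-20,0]},{"delta_pos":[0,-40,0]},{"delta_pos":[0,-60,0]},{"delta_pos":[0,-80,0]},{"delta_pos":[0,-80,0]}]'
python3 - <<'E'
from h import *
s=snap('wrist','w3');o=robot.get_obs(); print(o['tool_pos'],o['ee_rot'],o['wrist_force'],o['wrist_torque'],o['width'])
E
```

```text
[ 0.43151423 -0.14628321  0.0266195 ] [-1.5720188  -0.00195241  0.03528944] [ 0.39226059 -0.21086081  0.38565138] [ 0.00555173 -0.13606098  0.05570267] 0.09429412976162296invalid input at $[0]: expected keys delta_pos, yaw
invalid input at $[0]: expected keys delta_pos, yaw
invalid input at $[0]: expected keys delta_pos, yaw
```

View pics/w3.png

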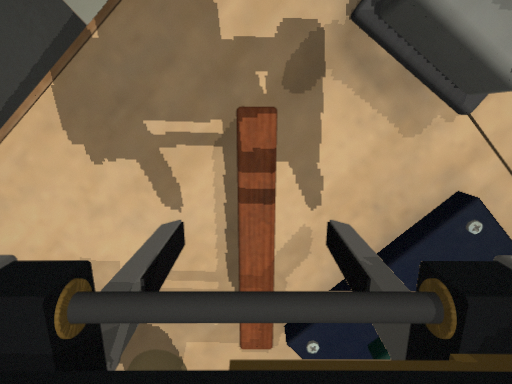

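The yaw key is required; nothing moved, and the block is still between the fingers (columns 237–277). I'll repeat the moves with it.

```bash
python3 -m handwheel '[{"delta_pos":[0,2,2],"yaw":0},{"delta_pos":[0,2,2],"yaw":0},{"delta_pos":[0,2,2],"yaw":0}]' 0
python3 -m handwheel '[{"delta_pos":[0,0,0],"yaw":0},{"delta_pos":[0,0,0],"yaw":0},{"delta_pos":[0,0,0],"yaw":0},{"delta_pos":[0,0,0],"yaw":0},{"delta_pos":[0,0,0],"yaw":0},{"delta_pos":[0,0,0],"yaw":0},{"delta_pos":[0,0,0],"yaw":0},{"delta_pos":[0,0,0],"yaw":0}]' 255
```

```text
time: 2.85
tool_pos: [0.4309, -0.1435, 0.0237]
ee_rot: [-1.571, -0.0, 0.036]
wrist_force: [0.3, -0.4, 0.5]
width: 0.094
time: 3.65
tool_pos: [0.4307, -0.1436, 0.0235]
ee_rot: [-1.571, 0.0, 0.036]
wrist_force: [0.3, -0.2, 0.1]
width: 0.0336
```

```bash
python3 -m handwheel '[{"delta_pos":[0,0,0],"yaw":0},{"delta_pos":[0,0,0],"yaw":0},{"delta_pos":[0,0,0],"yaw":0},{"delta_pos":[0,0,0],"yaw":0},{"delta_pos":[0,0,0],"yaw":0}]' 255
python3 -m handwheel '[{"delta_pos":[0,-5,0],"yaw":0},{"delta_pos":[0,-20,0],"yaw":0},{"delta_pos":[0,-45,0],"yaw":0},{"delta_pos":[0,-70,0],"yaw":0},{"delta_pos":[0,-90,0],"yaw":0},{"delta_pos":[0,-90,0],"yaw":0}]'
python3 - <<'E'
from h import *
s=snap('wrist','w4');o=robot.get_obs(); print(o['tool_pos'],o['ee_rot'],o['wrist_force'],o['wrist_torque'],o['width'])
E
```

```text
time: 4.15
tool_pos: [0.4309, -0.1436, 0.0235]
ee_rot: [-1.571, -0.0, 0.036]
wrist_force: [0.5, -0.0, -0.2]
width: 0.0216
time: 4.75
tool_pos: [0.4325, -0.1445, 0.1167]
ee_rot: [-1.574, -0.006, 0.036]
wrist_force: [-0.2, -0.3, -1.9]
width: 0.0217
[ 0.43136905 -0.1439233   0.11461245] [-1.57221971 -0.00233905  0.03601058] [-0.49539847  0.63252025 -1.95896963] [-0.05718295 -0.13553443 -0.00674649] 0.022026250782568486
```

View pics/w4.png

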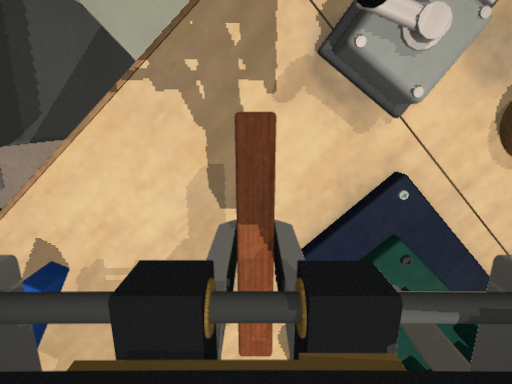

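```bash
python3 -m handwheel '[{"delta_pos":[0,-15,0],"yaw":0},{"delta_pos":[0,-40,0],"yaw":0},{"delta_pos":[0,-65,0],"yaw":0},{"delta_pos":[10,-80,12],"yaw":-0.08},{"delta_pos":[30,-90,36],"yaw":-0.2},{"delta_pos":[55,-90,66],"yaw":-0.32},{"delta_pos":[80,-90,96],"yaw":-0.44},{"delta_pos":[105,-90,126],"yaw":-0.56},{"delta_pos":[130,-90,156],"yaw":-0.68},{"delta_pos":[155,-90,186],"yaw":-0.8},{"delta_pos":[178,-90,214],"yaw":-0.9},{"delta_pos":[189,-90,228],"yaw":-0.93}]'
python3 -m handwheel '[{"delta_pos":[0,0,0],"yaw":0},{"delta_pos":[0,0,0],"yaw":0}]'
python3 - <<'E'
from h import *
s=snap('wrist','w5');snap('top','t5');o=robot.get_obs(); print(o['tool_pos'],o['ee_rot'],o['wrist_force'],o['wrist_torque'],o['width'],o['joint_positions'])
E
```

```text
time: 6.0
tool_pos: [0.6115, 0.0936, 0.1999]
ee_rot: [-1.567, 0.002, 0.971]
wrist_force: [-0.6, -0.7, -2.3]
width: 0.0216
time: 6.2
tool_pos: [0.6104, 0.0908, 0.2012]
ee_rot: [-1.568, 0.003, 0.966]
wrist_force: [-0.1, 0.7, -1.2]
width: 0.0216
[0.61055341 0.09005831 0.2025624 ] [-1.56962392  0.0017138   0.96451293] [-0.30496234 -0.77812598 -2.15871229] [ 0.04045655 -0.09919183 -0.0103107 ] 0.021824297051532184 [ 5.49681497e-02  2.39865296e-01  1.20189312e+00 -6.38058747e-04
  1.70181195e+00 -9.09626503e-01]
```

View pics/w5.png

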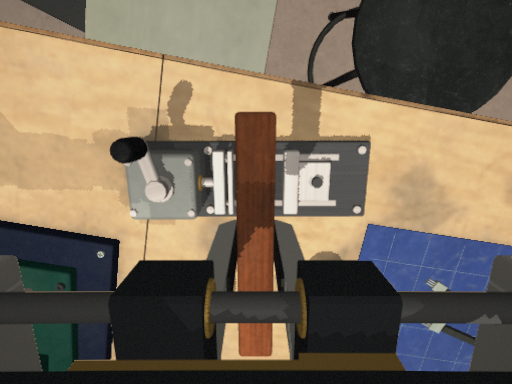

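View pics/t5.png

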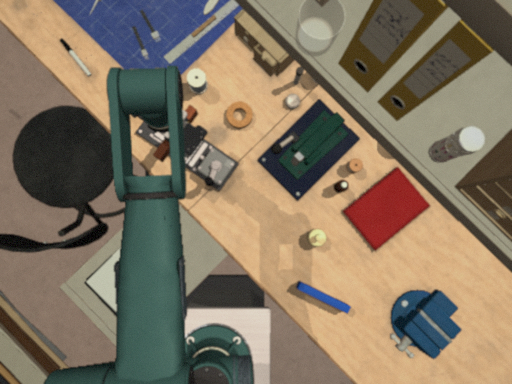

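```bash
python3 - <<'E'
from h import *
crop('w5',100,125,390,235,2.7,'c6')
E
```

```text
(no output)
```

View pics/c6.png

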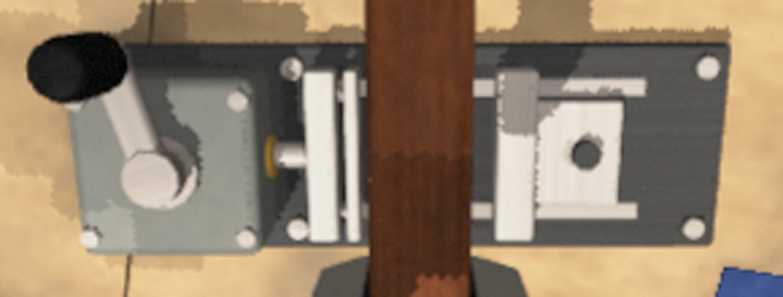

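```bash
python3 - <<'E'
from h import *
s=load('w5')
W=lambda x,y,z: px2w(s,100+x/2.7-.3,125+y/2.7-.3,z)[:2]
a=-2.174
ux=np.array([np.cos(a),np.sin(a)]);uy=np.array([-ux[1],ux[0]]);o=np.array([.6081,.0855])
cl=lambda p:(np.array([(p-o)@ux,(p-o)@uy])*1000).round(1)
for n,x,y,z in [('cornA',730,44,.012),('cornB',714,244,.012),('e1',497,70,.032),('e2',497,240,.032),('m1',357,72,.032),('m2',358,240,.032),('piv',152,180,.076),('grip',100,62,.116),('bedtopR',600,43,.012),('bedtopL',230,45,.012),('bedbotR',680,244,.012),('bedbotL',290,244,.012)]:
    print(n,cl(W(x,y,z)), W(x,y,z).round(4))
ob=robot.get_obs();print('tcp',cl(ob['tool_pos'][:2]))
E
```

```text
cornA [-148.3  -47.3] [0.6533 0.2345]
cornB [-150.   50.] [0.7344 0.1806]
e1 [-39.1 -37.7] [0.5992 0.1391]
e2 [-40.9  41.3] [0.6653 0.0958]
m1 [ 22.8 -36.9] [0.5648 0.0876]
m2 [24.1 41.3] [0.6284 0.0422]
piv [102.3   1.4] [5.512e-01 5.000e-04]
grip [101.8 -49.3] [0.5097 0.0296]
bedtopR [-88.3 -47.9] [0.6187 0.1854]
bedtopL [ 83.2 -47.3] [0.522  0.0438]
bedbotR [-133.3   50. ] [0.7249 0.1669]
bedbotL [59.6 50. ] [0.6155 0.0081]
tcp [-5.1 -0.6]
```

```bash
python3 -m handwheel '[{"delta_pos":[3,15,-1],"yaw":0},{"delta_pos":[6,40,-2],"yaw":0},{"delta_pos":[6,65,-2],"yaw":0},{"delta_pos":[6,90,-2],"yaw":0},{"delta_pos":[6,110,-2],"yaw":0},{"delta_pos":[6,125,-2],"yaw":0},{"delta_pos":[6,138,-2],"yaw":0},{"delta_pos":[6,147,-2],"yaw":0},{"delta_pos":[6,153,-2],"yaw":0},{"delta_pos":[6,156,-2],"yaw":0},{"delta_pos":[6,156,-2],"yaw":0},{"delta_pos":[6,156,-2],"yaw":0}]'
python3 - <<'E'
from h import *
s=snap('wrist','w6');o=robot.get_obs(); print(o['tool_pos'],o['ee_rot'],o['wrist_force'],o['wrist_torque'],o['width'])
crop('w6',90,80,400,260,2.5,'c7')
E
```

```text
time: 7.5
tool_pos: [0.617, 0.095, 0.0483]
ee_rot: [-1.572, -0.001, 0.966]
wrist_force: [-0.3, -0.4, -2.1]
width: 0.0216
[0.61706363 0.09500004 0.04840328] [-1.57221228e+00 -9.89923901e-04  9.66105448e-01] [ 0.66716281 -0.54169507 -1.0161722 ] [ 0.04436006 -0.16670086 -0.0516359 ] 0.0216085606000695
```

View pics/c7.png

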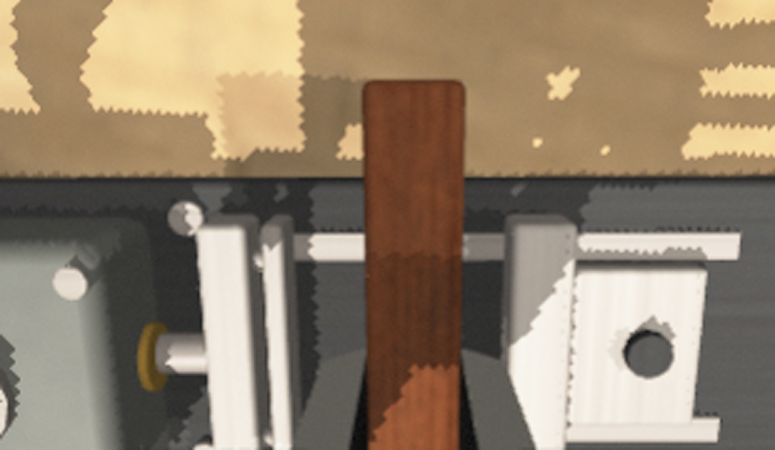

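```bash
python3 -m handwheel '[{"delta_pos":[0,3,0],"yaw":0},{"delta_pos":[0,6,0],"yaw":0},{"delta_pos":[0,9,0],"yaw":0},{"delta_pos":[0,11,0],"yaw":0},{"delta_pos":[0,11.5,0],"yaw":0},{"delta_pos":[0,11.5,0],"yaw":0}]'
python3 -m handwheel '[{"delta_pos":[0,0.5,0],"yaw":0},{"delta_pos":[0,1,0],"yaw":0},{"delta_pos":[0,1,0],"yaw":0}]'
```

```text
time: 8.15
tool_pos: [0.6164, 0.0949, 0.0358]
ee_rot: [-1.571, 0.0, 0.966]
wrist_force: [-0.4, -0.2, -1.4]
width: 0.0218
time: 8.45
tool_pos: [0.6166, 0.0949, 0.0356]
ee_rot: [-1.571, -0.0, 0.966]
wrist_force: [-0.5, -0.3, 1.5]
width: 0.0219
```

```bash
python3 -m handwheel '[{"delta_pos":[0,0,0],"yaw":0},{"delta_pos":[0,0,0],"yaw":0},{"delta_pos":[0,0,0],"yaw":0},{"delta_pos":[0,0,0],"yaw":0},{"delta_pos":[0,0,0],"yaw":0}]' 130
python3 -m handwheel '[{"delta_pos":[0,-10,0],"yaw":0},{"delta_pos":[0,-30,0],"yaw":0},{"delta_pos":[0,-60,0],"yaw":0},{"delta_pos":[0,-90,0],"yaw":0},{"delta_pos":[0,-120,0],"yaw":0},{"delta_pos":[0,-150,0],"yaw":0},{"delta_pos":[0,-160,0],"yaw":0},{"delta_pos":[0,-160,0],"yaw":0}]'
python3 - <<'E'
from h import *
s=snap('wrist','w7');o=robot.get_obs(); print(o['tool_pos'],o['ee_rot'],o['wrist_force'],o['wrist_torque'],o['width'])
crop('w7',90,80,400,310,2.5,'c8')
E
```

```text
time: 8.95
tool_pos: [0.6165, 0.0949, 0.0349]
ee_rot: [-1.571, -0.0, 0.966]
wrist_force: [0.4, 1.0, 0.5]
width: 0.0459
time: 9.75
tool_pos: [0.6175, 0.095, 0.1977]
ee_rot: [-1.575, -0.003, 0.966]
wrist_force: [0.7, 0.1, -0.4]
width: 0.0463
[0.6166002  0.09488836 0.19523069] [-1.57165145e+00 -5.13328945e-04  9.65955549e-01] [-0.24838376 -0.42476539 -1.01474375] [ 0.02159452 -0.11716929  0.02761562] 0.04608408356173337
```

View pics/c8.png

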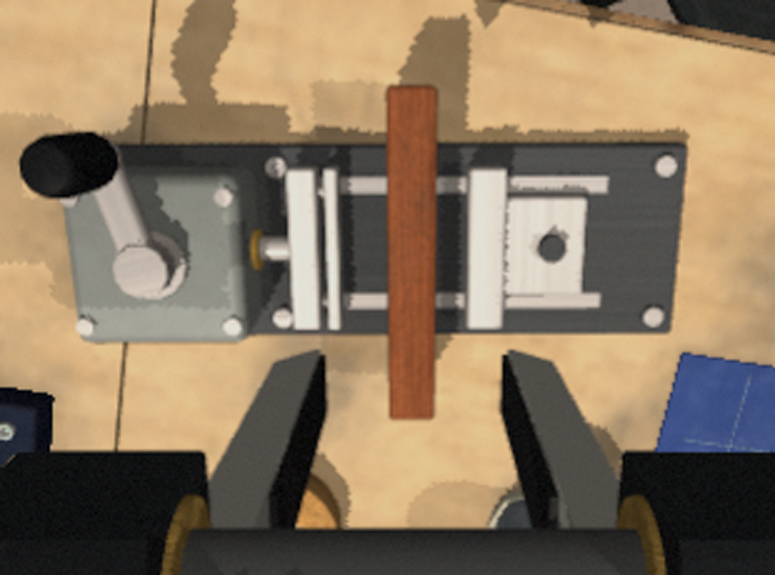

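```bash
python3 - <<'E'
from h import *
s=load('w7')
W=lambda x,y,z: px2w(s,90+x/2.5-.3,80+y/2.5-.3,z)[:2]
a=-2.174
ux=np.array([np.cos(a),np.sin(a)]);uy=np.array([-ux[1],ux[0]]);o=np.array([.6081,.0855])
cl=lambda p:(np.array([(p-o)@ux,(p-o)@uy])*1000).round(1)
for n,x,y,z in [('griptop',54,166,.116),('gripbot',92,160,.072),('piv',141,270,.076),('blkA',388,86,.058),('blkB',436,86,.058),('blkC',434,418,.058),('blkD',389,418,.058),('m',340,250,.032),('e',468,250,.032),('cA',687,143,.012),('cB',670,332,.012)]:
    p=W(x,y,z); print(n,cl(p),p.round(4))
ax=o+.105*ux+.0015*uy; print('axis',ax)
def gp(th): 
    p=ax+.05*np.array([np.cos(th),np.sin(th)]); return p
t=load('top0')
g=px2w(t,130+478/6-.4,100+488/6-.4,.116)[:2]; print('top g',g, np.degrees(np.arctan2(*(g-ax)[::-1])), np.linalg.norm(g-ax))
g=W(54,166,.116);print(np.degrees(np.arctan2(*(g-ax)[::-1])), np.linalg.norm(g-ax))
g=W(92,160,.072);print(np.degrees(np.arctan2(*(g-ax)[::-1])), np.linalg.norm(g-ax))
for n,uv in [('grip by pred',None)]:
  for th in (130,140,150,160,170):
    p=gp(np.radians(th)); q=w2px(s,[*p,.116]); r=w2px(s,[*p,.072]); print(th,((q-[90,80])*2.5).round(),((r-[90,80])*2.5).round())
E
python3 - <<'E'
from h import *
crop('w7',90,120,180,220,7,'c9')
E
```

```text
griptop [114.3 -47. ] [0.5045 0.0181]
gripbot [119.8 -45.3] [0.5029 0.0126]
piv [102.6   0.6] [0.5504 0.0006]
blkA [ -2.6 -74.9] [0.5479 0.1301]
blkB [-22.9 -74.8] [0.5595 0.1468]
blkC [-22.9  77.9] [0.6853 0.0602]
blkD [-1.5 77.9] [0.6731 0.0425]
m [22.3  1.5] [0.5967 0.0663]
e [-39.8   1.6] [0.632  0.1173]
cA [-148.5  -47.8] [0.653  0.2349]
cB [-148.9   50.4] [0.7341 0.1796]
axis [ 0.5497705  -0.00182078]
top g [0.50118701 0.01052932] 165.73729275201572 0.050128633177043184
156.27320965920018 0.049402645409922084
162.947491020436 0.04902954772231746
130 [117. 166.] [159. 156.]
140 [ 93. 162.] [138. 152.]
150 [ 68. 161.] [117. 152.]
160 [ 44. 166.] [ 96. 155.]
170 [ 22. 174.] [ 77. 162.]
```

View pics/c9.png

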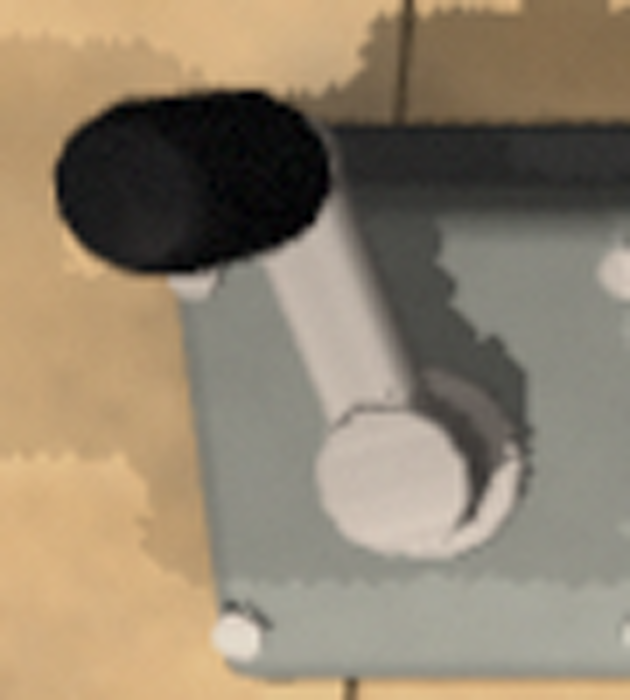

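```bash
python3 -m handwheel '[{"delta_pos":[-20,0,8],"yaw":0},{"delta_pos":[-50,0,18],"yaw":0},{"delta_pos":[-80,10,30],"yaw":0},{"delta_pos":[-110,20,40],"yaw":0},{"delta_pos":[-131,32,48],"yaw":0},{"delta_pos":[-131,32,48],"yaw":0},{"delta_pos":[-131,32,48],"yaw":0}]' 80
python3 - <<'E'
from h import *
s=snap('wrist','w8');t=snap('top','t8');o=robot.get_obs(); print(o['tool_pos'],o['ee_rot'],o['wrist_force'],o['wrist_torque'],o['width'])
E
```

```text
time: 10.5
tool_pos: [0.5017, 0.0145, 0.1613]
ee_rot: [-1.568, 0.001, 0.965]
wrist_force: [-1.2, -1.0, -0.7]
width: 0.0646
[0.50313573 0.01487146 0.16271651] [-1.57059536e+00 -2.03508993e-04  9.66457284e-01] [ 0.16152808  0.2539747  -0.55248527] [-0.01456471 -0.12836962  0.05244797] 0.06453263815337133
```

View pics/w8.png

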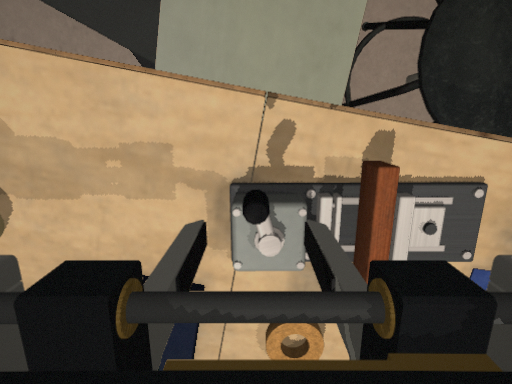

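```bash
python3 - <<'E'
from h import *
crop('w8',215,170,325,290,5,'c10')
s=load('w8');o=robot.get_obs()
print(w2px(s,[.503,.0148,.116]),w2px(s,[.503,.0148,.072]),w2px(s,[.5498,-.0015,.076]))
E
```

```text
[256.6644877 213.0924118] [256.48802078 198.70146368] [269.83289613 246.38895201]
```

View pics/c10.png

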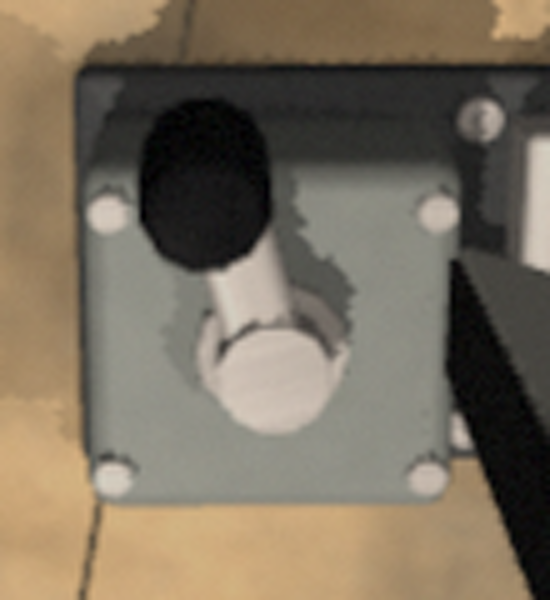

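```bash
python3 -m handwheel '[{"delta_pos":[0,15,0],"yaw":0},{"delta_pos":[0,35,0],"yaw":0},{"delta_pos":[0,55,0],"yaw":0},{"delta_pos":[0,72,0],"yaw":0},{"delta_pos":[0,82,0],"yaw":0},{"delta_pos":[0,86,0],"yaw":0},{"delta_pos":[0,86,0],"yaw":0},{"delta_pos":[0,86,0],"yaw":0}]' 80
python3 -m handwheel '[{"delta_pos":[0,0,0],"yaw":0},{"delta_pos":[0,0,0],"yaw":0},{"delta_pos":[0,0,0],"yaw":0},{"delta_pos":[0,0,0],"yaw":0},{"delta_pos":[0,0,0],"yaw":0},{"delta_pos":[0,0,0],"yaw":0},{"delta_pos":[0,0,0],"yaw":0},{"delta_pos":[0,0,0],"yaw":0}]' 255
python3 - <<'E'
from h import *
s=snap('wrist','w9');o=robot.get_obs(); print(o['tool_pos'],o['ee_rot'],o['wrist_force'],o['wrist_torque'],o['width'])
E
```

```text
time: 11.4
tool_pos: [0.5032, 0.0144, 0.0777]
ee_rot: [-1.572, -0.001, 0.966]
wrist_force: [-0.1, -0.1, 0.0]
width: 0.0645
time: 12.2
tool_pos: [0.5025, 0.0145, 0.077]
ee_rot: [-1.571, -0.0, 0.966]
wrist_force: [0.6, -0.6, 0.8]
width: 0.0236
[0.5025241  0.01444604 0.07702628] [-1.57093175e+00 -4.47852063e-05  9.66005945e-01] [-0.09273436  1.02971562  0.57595004] [ 0.0998401 -0.1625189  0.048365 ] 0.02351127780684394
```

View pics/w9.png

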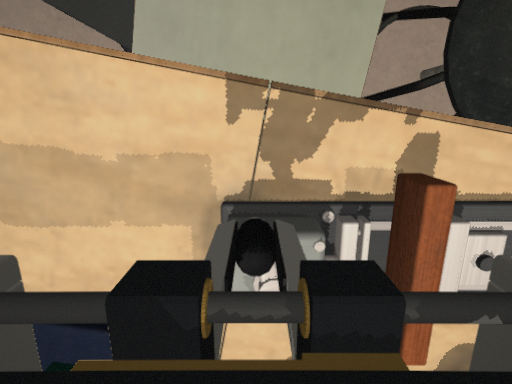

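```bash
cat > circ.py <<'E'
import numpy as np,sys
b0,st=float(sys.argv[1]),float(sys.argv[2]); n=int(sys.argv[3]) if len(sys.argv)>3 else 12
P=lambda b:50*np.array([np.cos(np.radians(b)),np.sin(np.radians(b))])
for i in range(1,n+1):
    d=P(b0-st*i)-P(b0); print([round(d[0],1),0,round(d[1],1)],end=' ')
print(' end beta',b0-st*n)
E
for b in 106 34 -38 -110 -182 ; do python3 circ.py $b 6; done
```

```text
[np.float64(5.1), 0, np.float64(1.2)] [np.float64(10.3), 0, np.float64(1.8)] [np.float64(15.5), 0, np.float64(1.9)] [np.float64(20.7), 0, np.float64(1.5)] [np.float64(25.9), 0, np.float64(0.5)] [np.float64(30.9), 0, np.float64(-1.1)] [np.float64(35.7), 0, np.float64(-3.1)] [np.float64(40.3), 0, np.float64(-5.7)] [np.float64(44.6), 0, np.float64(-8.7)] [np.float64(48.5), 0, np.float64(-12.1)] [np.float64(52.1), 0, np.float64(-15.9)] [np.float64(55.2), 0, np.float64(-20.1)]  end beta 34.0
[np.float64(2.7), 0, np.float64(-4.5)] [np.float64(4.9), 0, np.float64(-9.2)] [np.float64(6.6), 0, np.float64(-14.2)] [np.float64(7.8), 0, np.float64(-19.3)] [np.float64(8.4), 0, np.float64(-24.5)] [np.float64(8.5), 0, np.float64(-29.7)] [np.float64(8.1), 0, np.float64(-34.9)] [np.float64(7.1), 0, np.float64(-40.1)] [np.float64(5.5), 0, np.float64(-45.1)] [np.float64(3.5), 0, np.float64(-49.9)] [np.float64(1.0), 0, np.float64(-54.5)] [np.float64(-2.1), 0, np.float64(-58.7)]  end beta -38.0
[np.float64(-3.4), 0, np.float64(-3.9)] [np.float64(-7.3), 0, np.float64(-7.5)] [np.float64(-11.4), 0, np.float64
[... 698 characters left out ...]
-29.3), 0, np.float64(28.3)] [np.float64(-31.0), 0, np.float64(33.2)] [np.float64(-32.1), 0, np.float64(38.3)] [np.float64(-32.8), 0, np.float64(43.5)] [np.float64(-32.9), 0, np.float64(48.7)]  end beta -182.0
[np.float64(0.5), 0, np.float64(5.2)] [np.float64(1.5), 0, np.float64(10.4)] [np.float64(3.0), 0, np.float64(15.4)] [np.float64(5.0), 0, np.float64(20.2)] [np.float64(7.6), 0, np.float64(24.8)] [np.float64(10.6), 0, np.float64(29.0)] [np.float64(14.0), 0, np.float64(33.0)] [np.float64(17.8), 0, np.float64(36.6)] [np.float64(22.0), 0, np.float64(39.7)] [np.float64(26.5), 0, np.float64(42.4)] [np.float64(31.2), 0, np.float64(44.6)] [np.float64(36.2), 0, np.float64(46.3)]  end beta -254.0
```

```bash
python3 -m handwheel '[{"delta_pos":[5.1,0,1.2],"yaw":0},{"delta_pos":[10.3,0,1.8],"yaw":0},{"delta_pos":[15.5,0,1.9],"yaw":0},{"delta_pos":[20.7,0,1.5],"yaw":0},{"delta_pos":[25.9,0,0.5],"yaw":0},{"delta_pos":[30.9,0,-1.1],"yaw":0}]'
cat > rep.py <<'E'
from h import *
o=robot.get_obs(); f=o['wrist_force'];p=o['tool_pos'][:2]-[.5498,-.0015]
th=np.arctan2(p[1],p[0]);er=np.array([np.cos(th),np.sin(th)]);et=np.array([np.sin(th),-np.cos(th)])
print('t',o['time'],'r %.1f beta %.1f'%(1000*np.linalg.norm(p),np.degrees(th)-55.35),'resist %.1f radial %.1f fz %.1f'%(-f[:2]@et,f[:2]@er,f[2]),'w',o['width'].round(4))
E
python3 rep.py
```

```text
time: 12.85
tool_pos: [0.5212, 0.0397, 0.077]
ee_rot: [-1.571, 0.0, 0.966]
wrist_force: [-1.0, -2.1, 2.7]
width: 0.0235Traceback (most recent call last):
  File "rep.py", line 4, in <module>
    print('t',o['time'],'r %.1f beta %.1f'%(1000*np.linalg.norm(p),np.degrees(th)-55.35),'resist %.1f radial %.1f fz %.1f'%(-f[:2]@et,f[:2]@er,f[2]),'w',o['width'].round(4))
                                                                                                                                                         ^^^^^^^^^^^^^^^^
AttributeError: 'float' object has no attribute 'round'
```

```bash
sed -i "s/o\['width'\].round(4)/round(o['width'],4)/" rep.py; python3 rep.py
python3 -m handwheel '[{"delta_pos":[4.8,0,-2],"yaw":0},{"delta_pos":[9.4,0,-4.6],"yaw":0},{"delta_pos":[13.7,0,-7.6],"yaw":0},{"delta_pos":[17.6,0,-11],"yaw":0},{"delta_pos":[21.2,0,-14.8],"yaw":0},{"delta_pos":[24.3,0,-19],"yaw":0}]' ; python3 rep.py
```

```text
t 12.85 r 50.1 beta 69.5 resist 2.1 radial -1.2 fz 2.7 w 0.0235
time: 13.45
tool_pos: [0.5508, 0.0488, 0.077]
ee_rot: [-1.57, -0.0, 0.966]
wrist_force: [-2.1, -0.4, 3.2]
width: 0.0236
t 13.45 r 50.3 beta 33.6 resist 2.1 radial -0.5 fz 3.2 w 0.0236
```

```bash
python3 -m handwheel '[{"delta_pos":[2.7,0,-4.5],"yaw":0},{"delta_pos":[4.9,0,-9.2],"yaw":0},{"delta_pos":[6.6,0,-14.2],"yaw":0},{"delta_pos":[7.8,0,-19.3],"yaw":0},{"delta_pos":[8.4,0,-24.5],"yaw":0},{"delta_pos":[8.5,0,-29.7],"yaw":0},{"delta_pos":[8.1,0,-34.9],"yaw":0},{"delta_pos":[7.1,0,-40.1],"yaw":0},{"delta_pos":[5.5,0,-45.1],"yaw":0},{"delta_pos":[3.5,0,-49.9],"yaw":0},{"delta_pos":[1,0,-54.5],"yaw":0},{"delta_pos":[-2.1,0,-58.7],"yaw":0}]'; python3 rep.py
```

```text
time: 14.65
tool_pos: [0.598, 0.013, 0.077]
ee_rot: [-1.571, -0.001, 0.966]
wrist_force: [-0.7, 3.1, 1.6]
width: 0.0234
t 14.65 r 50.3 beta -38.6 resist 3.2 radial 0.2 fz 1.6 w 0.0234
```

```bash
python3 -m handwheel '[{"delta_pos":[-3.4,0,-3.9],"yaw":0},{"delta_pos":[-7.3,0,-7.5],"yaw":0},{"delta_pos":[-11.4,0,-10.7],"yaw":0},{"delta_pos":[-15.9,0,-13.4],"yaw":0},{"delta_pos":[-20.7,0,-15.6],"yaw":0},{"delta_pos":[-25.6,0,-17.3],"yaw":0},{"delta_pos":[-30.7,0,-18.5],"yaw":0},{"delta_pos":[-35.9,0,-19.1],"yaw":0},{"delta_pos":[-41.1,0,-19.2],"yaw":0},{"delta_pos":[-46.4,0,-18.7],"yaw":0},{"delta_pos":[-51.5,0,-17.7],"yaw":0},{"delta_pos":[-56.5,0,-16.2],"yaw":0}]'; python3 rep.py
python3 -m handwheel '[{"delta_pos":[-4.8,0,2],"yaw":0},{"delta_pos":[-9.4,0,4.6],"yaw":0},{"delta_pos":[-13.7,0,7.6],"yaw":0},{"delta_pos":[-17.6,0,11],"yaw":0},{"delta_pos":[-21.2,0,14.8],"yaw":0},{"delta_pos":[-24.4,0,19],"yaw":0},{"delta_pos":[-27,0,23.5],"yaw":0},{"delta_pos":[-29.3,0,28.3],"yaw":0},{"delta_pos":[-31,0,33.2],"yaw":0},{"delta_pos":[-32.1,0,38.3],"yaw":0},{"delta_pos":[-32.8,0,43.5],"yaw":0},{"delta_pos":[-32.9,0,48.7],"yaw":0}]'; python3 rep.py
python3 - <<'E'
from h import *
snap('wrist','w10')
E
```

```text
time: 15.85
tool_pos: [0.5784, -0.0425, 0.077]
ee_rot: [-1.571, -0.0, 0.966]
wrist_force: [0.0, 3.3, 1.7]
width: 0.0234
t 15.85 r 50.0 beta -110.4 resist 1.9 radial -2.7 fz 1.7 w 0.0234
time: 17.05
tool_pos: [0.5209, -0.0421, 0.077]
ee_rot: [-1.574, -0.001, 0.966]
wrist_force: [5.4, 3.9, -1.1]
width: 0.0233
t 17.05 r 49.8 beta -180.8 resist 2.1 radial -6.3 fz -1.1 w 0.0233
```

View pics/w10.png

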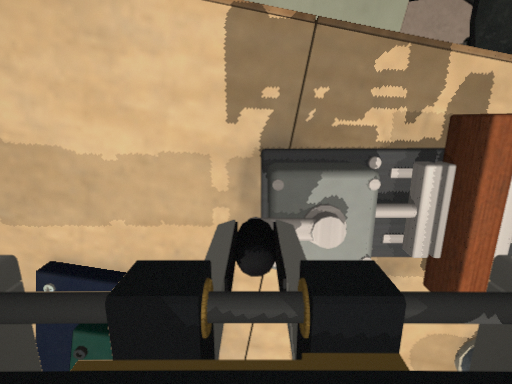

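```bash
python3 -m handwheel '[{"delta_pos":[0.9,0,5.2],"yaw":0},{"delta_pos":[2,0,10.4],"yaw":0},{"delta_pos":[3.5,0,15.4],"yaw":0},{"delta_pos":[5.5,0,20.2],"yaw":0},{"delta_pos":[8.1,0,24.8],"yaw":0},{"delta_pos":[11.1,0,29],"yaw":0},{"delta_pos":[14.5,0,33],"yaw":0},{"delta_pos":[18.3,0,36.6],"yaw":0},{"delta_pos":[22.5,0,39.7],"yaw":0},{"delta_pos":[27,0,42.4],"yaw":0},{"delta_pos":[31.7,0,44.6],"yaw":0},{"delta_pos":[36.7,0,46.3],"yaw":0}]'; python3 rep.py
python3 circ.py -254 6; python3 circ.py -326 4 6;
```

```text
time: 18.3
tool_pos: [0.5025, 0.0147, 0.077]
ee_rot: [-1.571, 0.001, 0.966]
wrist_force: [2.9, -3.9, 1.1]
width: 0.0234
t 18.3 r 50.0 beta 105.7 resist 2.8 radial -4.1 fz 1.1 w 0.0234
[np.float64(5.1), 0, np.float64(1.2)] [np.float64(10.3), 0, np.float64(1.8)] [np.float64(15.5), 0, np.float64(1.9)] [np.float64(20.7), 0, np.float64(1.5)] [np.float64(25.9), 0, np.float64(0.5)] [np.float64(30.9), 0, np.float64(-1.1)] [np.float64(35.7), 0, np.float64(-3.1)] [np.float64(40.3), 0, np.float64(-5.7)] [np.float64(44.6), 0, np.float64(-8.7)] [np.float64(48.5), 0, np.float64(-12.1)] [np.float64(52.1), 0, np.float64(-15.9)] [np.float64(55.2), 0, np.float64(-20.1)]  end beta -326.0
[np.float64(1.8), 0, np.float64(-3.0)] [np.float64(3.5), 0, np.float64(-6.0)] [np.float64(4.9), 0, np.float64(-9.2)] [np.float64(6.1), 0, np.float64(-12.5)] [np.float64(7.1), 0, np.float64(-15.9)] [np.float64(7.8), 0, np.float64(-19.3)]  end beta -350.0
```

```bash
python3 -m handwheel '[{"delta_pos":[5.1,0,0.9],"yaw":0},{"delta_pos":[10.3,0,1.3],"yaw":0},{"delta_pos":[15.5,0,1.4],"yaw":0},{"delta_pos":[20.7,0,1],"yaw":0},{"delta_pos":[25.9,0,0],"yaw":0},{"delta_pos":[30.9,0,-1.6],"yaw":0}]'; python3 rep.py
python3 -m handwheel '[{"delta_pos":[4.8,0,-2],"yaw":0},{"delta_pos":[9.4,0,-4.6],"yaw":0},{"delta_pos":[13.7,0,-7.6],"yaw":0},{"delta_pos":[17.6,0,-11],"yaw":0},{"delta_pos":[21.2,0,-14.8],"yaw":0},{"delta_pos":[24.3,0,-19],"yaw":0}]' ; python3 rep.py
python3 - <<'E'
from h import *
snap('wrist','w11')
E
```

```text
time: 18.9
tool_pos: [0.5213, 0.0398, 0.0769]
ee_rot: [-1.57, 0.0, 0.966]
wrist_force: [-1.5, -2.5, 3.4]
width: 0.0233
t 18.9 r 50.2 beta 69.2 resist 2.7 radial -1.2 fz 3.4 w 0.0233
time: 19.5
tool_pos: [0.5513, 0.0488, 0.0769]
ee_rot: [-1.57, -0.0, 0.966]
wrist_force: [-2.8, -0.7, 5.0]
width: 0.0232
t 19.5 r 50.3 beta 32.9 resist 2.7 radial -0.8 fz 5.0 w 0.0232
```

View pics/w11.png

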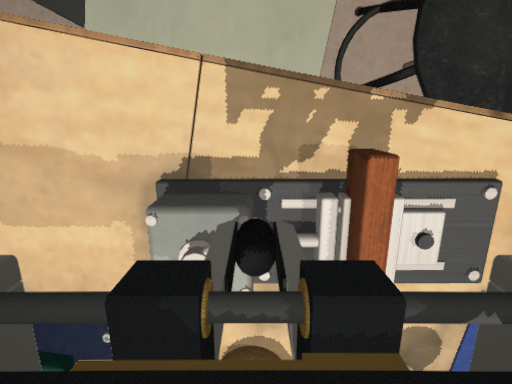

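```bash
python3 -m handwheel '[{"delta_pos":[1.8,0,-3],"yaw":0},{"delta_pos":[3.5,0,-6],"yaw":0},{"delta_pos":[4.9,0,-9.2],"yaw":0}]'; python3 rep.py
python3 circ.py -338 3 8;python3 circ.py -344 3 8;python3 circ.py -350 3 8;python3 circ.py -356 3 8;python3 circ.py -362 3 8;python3 circ.py -368 3 8
```

```text
time: 19.85
tool_pos: [0.5615, 0.0474, 0.0769]
ee_rot: [-1.57, -0.0, 0.966]
wrist_force: [-2.9, -0.7, 4.9]
width: 0.0233
t 19.85 r 50.3 beta 21.2 resist 2.7 radial -1.4 fz 4.9 w 0.0233
[np.float64(0.9), 0, np.float64(-2.5)] [np.float64(1.7), 0, np.float64(-4.9)] [np.float64(2.4), 0, np.float64(-7.5)] [np.float64(2.9), 0, np.float64(-10.0)] [np.float64(3.3), 0, np.float64(-12.6)] [np.float64(3.5), 0, np.float64(-15.2)] [np.float64(3.6), 0, np.float64(-17.9)] [np.float64(3.6), 0, np.float64(-20.5)]  end beta -362.0
[np.float64(0.7), 0, np.float64(-2.5)] [np.float64(1.2), 0, np.float64(-5.1)] [np.float64(1.6), 0, np.float64(-7.7)] [np.float64(1.8), 0, np.float64(-10.3)] [np.float64(1.9), 0, np.float64(-12.9)] [np.float64(1.9), 0, np.float64(-15.5)] [np.float64(1.7), 0, np.float64(-18.1)] [np.float64(1.5), 0, np.float64(-20.7)]  end beta -368.0
[np.float64(0.4), 0, np.float64(-2.6)] [np.float64(0.6), 0, np.float64(-5.2)] [np.float64(0.8), 0, np.float64(-7.8)] [np.float64(0.7), 0, np.float64(-10.4)] [np.float64(0.6), 0, np.float64(-13.0)] [np.float64(0.3), 0, np.float64(-15.6)] [np.float6
[... 412 characters left out ...]
 end beta -380.0
[np.float64(-0.2), 0, np.float64(-2.6)] [np.float64(-0.5), 0, np.float64(-5.2)] [np.float64(-0.9), 0, np.float64(-7.8)] [np.float64(-1.5), 0, np.float64(-10.4)] [np.float64(-2.2), 0, np.float64(-12.9)] [np.float64(-3.0), 0, np.float64(-15.4)] [np.float64(-3.9), 0, np.float64(-17.8)] [np.float64(-5.0), 0, np.float64(-20.2)]  end beta -386.0
[np.float64(-0.4), 0, np.float64(-2.6)] [np.float64(-1.0), 0, np.float64(-5.1)] [np.float64(-1.7), 0, np.float64(-7.7)] [np.float64(-2.5), 0, np.float64(-10.1)] [np.float64(-3.5), 0, np.float64(-12.6)] [np.float64(-4.6), 0, np.float64(-15.0)] [np.float64(-5.8), 0, np.float64(-17.3)] [np.float64(-7.1), 0, np.float64(-19.5)]  end beta -392.0
```

Now stepping 6° per call, reading the push each time.

```bash
python3 -m handwheel '[{"delta_pos":[0.9,0,-2.5],"yaw":0},{"delta_pos":[1.7,0,-4.9],"yaw":0}]' >/dev/null; python3 rep.py
python3 -m handwheel '[{"delta_pos":[0.7,0,-2.5],"yaw":0},{"delta_pos":[1.2,0,-5.1],"yaw":0}]'>/dev/null; python3 rep.py
```

```text
t 20.05 r 50.3 beta 15.2 resist 1.7 radial -0.0 fz 4.8 w 0.0233
t 20.25 r 50.3 beta 9.2 resist 2.7 radial -1.1 fz 4.7 w 0.024
```

```bash
python3 -m handwheel '[{"delta_pos":[0.4,0,-2.6],"yaw":0},{"delta_pos":[0.6,0,-5.2],"yaw":0}]' >/dev/null; python3 rep.py
```

```text
t 20.45 r 50.3 beta 3.2 resist 2.8 radial -0.7 fz 4.9 w 0.0234
```

```bash
python3 -m handwheel '[{"delta_pos":[0.1,0,-2.6],"yaw":0},{"delta_pos":[0.1,0,-5.2],"yaw":0}]' >/dev/null; python3 rep.py
```

```text
t 20.65 r 50.3 beta -2.7 resist 2.9 radial -1.4 fz 4.5 w 0.0232
```

```bash
python3 -m handwheel '[{"delta_pos":[-0.2,0,-2.6],"yaw":0},{"delta_pos":[-0.5,0,-5.2],"yaw":0}]' >/dev/null; python3 rep.py
```

```text
t 20.85 r 50.4 beta -8.3 resist 3.6 radial -0.7 fz 4.6 w 0.0235
```

```bash
python3 -m handwheel '[{"delta_pos":[-0.4,0,-2.6],"yaw":0},{"delta_pos":[-1,0,-5.1],"yaw":0}]' >/dev/null; python3 rep.py; for b in -374 -380 -386 -392 -398 -404; do python3 circ.py $b 3 2;done
```

```text
t 21.05 r 50.4 beta -13.5 resist 5.3 radial -1.7 fz 7.2 w 0.0231
[np.float64(-0.7), 0, np.float64(-2.5)] [np.float64(-1.5), 0, np.float64(-5.0)]  end beta -380.0
[np.float64(-1.0), 0, np.float64(-2.4)] [np.float64(-2.0), 0, np.float64(-4.8)]  end beta -386.0
[np.float64(-1.2), 0, np.float64(-2.3)] [np.float64(-2.5), 0, np.float64(-4.6)]  end beta -392.0
[np.float64(-1.4), 0, np.float64(-2.2)] [np.float64(-3.0), 0, np.float64(-4.3)]  end beta -398.0
[np.float64(-1.7), 0, np.float64(-2.0)] [np.float64(-3.4), 0, np.float64(-3.9)]  end beta -404.0
[np.float64(-1.9), 0, np.float64(-1.8)] [np.float64(-3.8), 0, np.float64(-3.6)]  end beta -410.0
```

```bash
python3 -m handwheel '[{"delta_pos":[-0.7,0,-2.5],"yaw":0},{"delta_pos":[-1.5,0,-5],"yaw":0}]' >/dev/null; python3 rep.py
```

```text
t 21.25 r 50.4 beta -18.6 resist 7.0 radial -2.5 fz 5.6 w 0.0233
```

```bash
python3 -m handwheel '[{"delta_pos":[-1,0,-2.4],"yaw":0},{"delta_pos":[-2,0,-4.8],"yaw":0}]' >/dev/null; python3 rep.py
```

```text
t 21.45 r 50.4 beta -23.6 resist 8.8 radial -2.3 fz 6.7 w 0.0233
```

```bash
python3 -m handwheel '[{"delta_pos":[-1.2,0,-2.3],"yaw":0}]' >/dev/null; python3 rep.py;  python3 -m handwheel '[{"delta_pos":[0,0,0],"yaw":0},{"delta_pos":[0,0,0],"yaw":0}]' >/dev/null; python3 rep.py
```

```text
t 21.55 r 50.4 beta -26.1 resist 9.5 radial -2.8 fz 7.0 w 0.0237
t 21.75 r 50.4 beta -26.4 resist 8.4 radial -3.2 fz 6.6 w 0.0229
```

```bash
python3 -m handwheel '[{"delta_pos":[0,0,0],"yaw":0},{"delta_pos":[0,0,0],"yaw":0},{"delta_pos":[0,0,0],"yaw":0},{"delta_pos":[0,0,0],"yaw":0}]' 150
python3 -m handwheel '[{"delta_pos":[0,-10,0],"yaw":0},{"delta_pos":[0,-30,0],"yaw":0},{"delta_pos":[0,-60,0],"yaw":0},{"delta_pos":[0,-90,0],"yaw":0},{"delta_pos":[0,-120,0],"yaw":0},{"delta_pos":[0,-130,0],"yaw":0},{"delta_pos":[0,-130,0],"yaw":0}]'
python3 - <<'E'
from h import *
snap('wrist','w12'); snap('top','t12')
o=robot.get_obs(); print(o['tool_pos'],o['wrist_force'])
E
```

```text
time: 22.15
tool_pos: [0.5951, 0.0202, 0.0763]
ee_rot: [-1.571, 0.001, 0.966]
wrist_force: [-0.3, 0.3, 1.1]
width: 0.0383
time: 22.85
tool_pos: [0.5962, 0.0206, 0.2095]
ee_rot: [-1.575, -0.002, 0.966]
wrist_force: [-0.2, -0.5, 0.2]
width: 0.0389
[0.59461905 0.02071345 0.20561875] [ 0.54937693  0.11548299 -0.99964179]
```

View pics/w12.png

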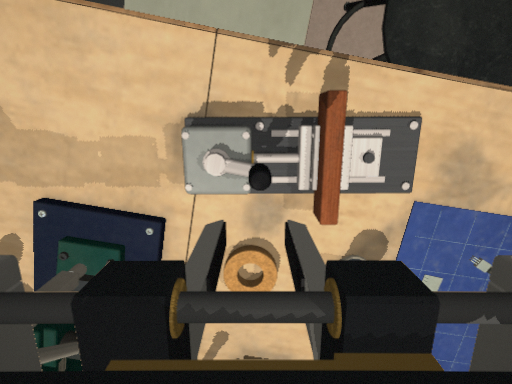

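View pics/t12.png

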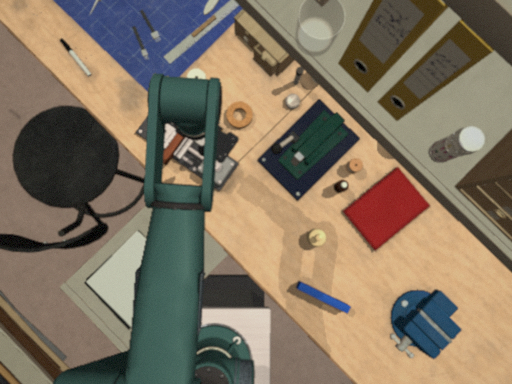

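```bash
python3 - <<'E'
from h import *
crop('w12',250,75,430,235,4.4,'c12')
E
```

```text
(no output)
```

View pics/c12.png

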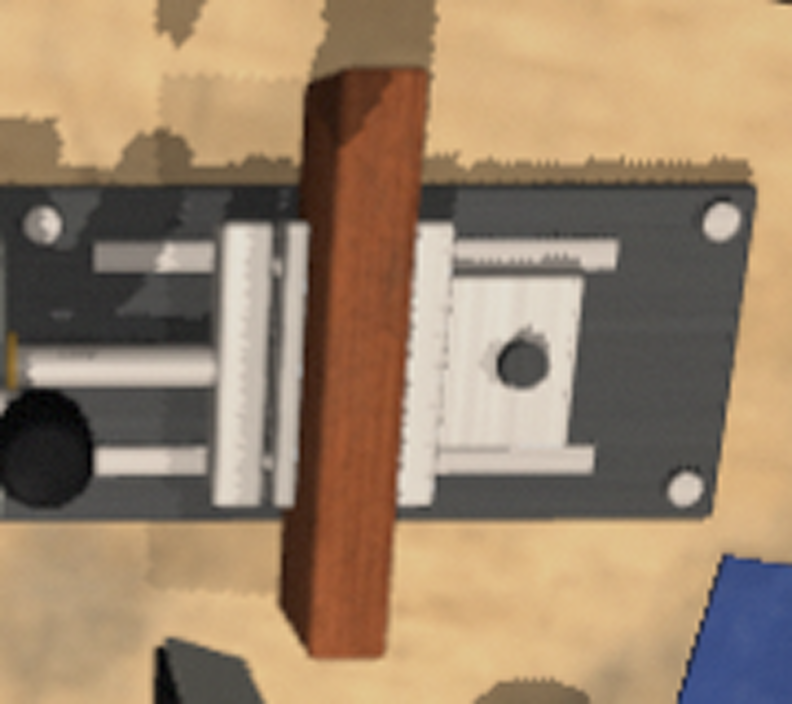

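```bash
python3 - <<'E'
from h import *
s=load('w12'); a=-2.174
ux=np.array([np.cos(a),np.sin(a)]);uy=np.array([-ux[1],ux[0]]);o=np.array([.6081,.0855])
cl=lambda p:(np.array([(p-o)@ux,(p-o)@uy])*1000).round(1)
Q=np.array([cl(px2w(s,250+x/4.4-.4,75+y/4.4-.4,.058)[:2]) for x,y in [(348,70),(427,68),(387,657),(312,657)]]);print(Q,Q.mean(0))
d=Q[2]+Q[3]-Q[0]-Q[1];print(np.degrees(np.arctan2(d[0],d[1])))
o=robot.get_obs();print(o['time'],o['wrist_force']); robot.close_job()
E
```

```text
[[-19.  -74.4]
 [-38.3 -74.8]
 [-39.6  78.2]
 [-19.   78.1]] [-28.975   1.775]
-0.24381035610408544
22.95 [ 0.54937693  0.11548299 -0.99964179]
the job is handed in; nothing more can be done
```

The red block is standing on its long edge between the clamp jaws, nipped and let go, and I handed the job in at about 23 s of the 66 s allowed.

- **Winding:** I wound the crank clockwise by about 490 degrees. The push stayed at about 2.7 N, then rose over roughly 20 degrees to 9.5 N. That is about 7 N above drag, so roughly 70 N on the jaws. I then opened the gripper and lifted clear.
- **Last look before handing in:** the block's middle is about 2 mm off the clamp's centre line. It is within 0.3 degrees of square across the jaws, with its faces against both jaws. The wrist force was near zero.
- **Bystanders:** none looked disturbed in the last pictures, though I did not measure how far each one sat from where it started. In the top view the arm hid part of the thread spool.
- **Not measured:** I had no reading of the pressure left after the crank eased back, so the expected 24 N or so is the given figure, not something I checked.
- **One slip:** my first attempt to close the fingers and lift was refused because the moves lacked the yaw value. Nothing moved, and I repeated it correctly.

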